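Set aside the sample bottle with the loose cap

ROBOT

A 6-joint arm with a two-finger parallel gripper is mounted at the origin on the work surface. World frame = base frame: x ahead of the robot, y to its left, z up, the work surface at z = 0. Lengths are in m, angles in rad, forces in N, time in s.
With the tool pointing down it reaches from about 0.25 to 0.8 m from the base axis. Payload 8.5 kg.
Tool frame: the origin (TCP) lies at the very end of the fingers, on their centre line; the grasp point (between the pads) lies 19 mm behind it; z points along the fingers, y is the direction in which the jaws open and shut (so a half turn about z gives the same grasp; the last joint's range is limited). The gripper opens to 85 mm and grips with 20 to 120 N. Pads are 22 mm wide; open, the fingers measure 114 mm over their backs; the gripper's body (76 mm by 85 mm) begins 54 mm behind the grasp point. The pads swing forward as they close: fully open they stand 13 mm farther back than shut.
Start: joints at [-1.346, 0.238, -0.013, 1.319, 0, 1.571], TCP at [0.117, -0.512, 0.231] pointing down, gripper open.
Joint ranges: [-2.66, 2.66], [-1.03, 1.9], [-1.14, 1.46], [-1.82, 2.27], [-1.45, 1.34], [-3.14, 3.14]. Speed limits (rad/s): [2.22, 2.22, 2.79, 3.14, 3.14, 3.14].

INTERFACE

Orientations are given as a unit quaternion [x, y, z, w].
In Python, from workcell import readout, optics, robot gives the robot as it stands.
- The arm moves only by the tool arm_command, never from a script. Its argument "series" is a list of rows, each a list of 2 entries, a list of its own where there are three numbers: the shift along the tool's x, y, z in cm, then the turn, a rotation vector about the tool's x, y, z in degrees. A call has exactly 5 rows; each row shifts and turns the commanded pose from where the row before left it, along the tool's axes as they then stand; what a row does not reach is not made up. A row lasts 1/8 s, in which the tool goes at most 62.5 mm and 10.7 degrees, less where a joint would pass 70% of its speed; a pose out of reach is approached as far as the arm can. A call is refused whole if a number of a shift passes 6.25 or a number of a turn 10.7, either way. A call with a gripper value outside its range is refused whole. "claw" is the gripper's target within -1 to 1 (fully open at 1, half-way at 0, shut at -1), set as the call begins (left out, the last holds). The fingers move at their own pace and stop on an object; the grip force is fixed at half the most. Time passes only in rows, so rows that do not move let the fingers close, or fill a call up. It gives the time, the measured TCP pose, the force and the opening at its end, in the units of the state.
- readout.get_state(): the state, without advancing time (a new reading comes with each control period).
- optics.get_image(name): name is "scene" or "top" or "wrist"; returns (picture, depth): 420x560x3 uint8, blue, green, red; 420x560 float32, m along the optical axis (not along the pixel's ray), 0 where there is no reading.
- optics.camera_info(name): a dict with "vertical_fov" (degrees; the focal length in pixels is half the picture's height over the tangent of half this angle, whatever the lens; pixels are square), "cx", "cy" (the principal point, pixels), "eye" and "rotation" of the camera in the world. Camera axes: x right, y up, looking along -z (the intrinsics and any distortion apply to the point x, -y, -z); pixel columns grow to the right and rows downward; lengths in m; the calibration is good to about 2 mm. The wrist camera is an equidistant fisheye: a pixel r from the principal point sees the ray r / f radians off the axis. A picture is of the moment at which its call begins: read the wrist's pose just before it. camera_info takes no time and is no camera call; for the wrist camera it gives the pose at the moment of the call.
- robot.close_job(): hands the job in, once; it reports no verdict.
The state is a dict: "clock": time; "joint_pos": joint angles; "joint_velocities": joint speeds; "tau": joint torques, N m; "eef_pos": TCP position; "orientation": TCP orientation; "force": force on the tool from outside, world axes, zero at the start; "wrist_torque": the same for the moment, N m; "finger_gap": opening from 0.0 (shut) to 1.0 (fully open).
Only numpy, scipy, OpenCV 4.12 (cv2) and the standard library are available. Lean on these libraries where they do the work, as an engineer would, in place of code of your own. Each camera call takes 0.05 s, during which the arm holds its last target. There are 200 camera calls.

TASK

One of the three white sample bottles in the rack has a loose cap, riding high so that its neck shows, with the white bar on its top lying crosswise instead of along the row. With the bottle still in the rack, gently twist that cap clockwise (seen from above) by about an eighth of a turn, at most a quarter, to confirm that it is loose. Then set that bottle down gently, upright, in the low black rework tray, and leave the other two bottles in the rack.

Things in the scene. Friction and masses are not known exactly. Their poses are not given: they have to be found in the camera images.
- loose_bottle: White plastic bottle, 46 mm square, 68 mm to its shoulder, neck 27 mm thick, about 140 g. Round black cap (36 mm across, 28 mm tall) rides 91 to 119 mm above the underside, neck showing below, its white top bar across the row; it turns but stays on, at that height: lift by it. Stands in any of 3 wells (80 mm apart, 22 mm deep, floor 6 mm up) of a fixed rack, free to turn 6 degrees. Origin: centre of underside; z up, x along the row of wells, y across.
- loose_cap (a joint): turn of the loose cap on its bottle, rad; grows as the cap turns clockwise seen from above. Starts between 0 and 0.1; slight friction (about 0.02 N m), stays where it is left; hard stops at -0.3 and 2.2.
- tight_bottle_a: White plastic bottle, 46 mm square, 68 mm to its shoulder, neck 27 mm thick, about 140 g. Black screw cap (36 mm across, 28 mm tall) tight, fully seated, 73 to 101 mm above the underside, no neck showing, its white top bar along the row. In a well of the same rack; stays there. Origin: centre of its underside; z up.
- tight_bottle_b: White plastic bottle, 46 mm square, 68 mm to its shoulder, neck 27 mm thick, about 140 g. Black screw cap (36 mm across, 28 mm tall) tight, fully seated, 73 to 101 mm above the underside, no neck showing, its white top bar along the row. In a well of the same rack; stays there. Origin: centre of its underside; z up.
- rework_tray: rework tray: fixed, empty, open black plastic tray, 190 (x) x 150 (y) x 25 mm high outside, walls and floor 4 mm thick. Origin: centre of its underside, on the table; the floor's upper face is 4 mm above it. It lies on the left or the right, the rack on the other side.
Not all that is in view belongs to the job. Leave any blue, pink or yellow look-alike of the loose_bottle alone.

How it is judged:
On the way:
1. the loose cap has been turned clockwise by at least about 25 degrees while its bottle stands in its well (value of joint loose_cap above 0.45 rad and distance of loose_bottle from where it was at the start of the episode below 0.012 m and angle between loose_bottle's own z axis and vertical below 0.17 rad), for 0.1 s.
At the end, for the whole second after the job is handed in: The loose bottle stands at rest on the rework tray's floor (within 70 mm of its centre along x, 50 mm along y, origin under 9 mm up), within 10 degrees of upright; loose_cap reads 0.45 to 1.75; the other two bottles are upright, within 20 mm of where they began (x of loose_bottle in the frame of rework_tray between -0.07 and 0.07 m and y of loose_bottle in the frame of rework_tray between -0.05 and 0.05 m and z of loose_bottle in the frame of rework_tray below 0.009 m and angle between each of loose_bottle, tight_bottle_a, tight_bottle_b's own z axis and vertical below 0.17 rad and linear speed of loose_bottle below 0.02 m/s and value of joint loose_cap between 0.45 and 1.75 rad and distance of each of tight_bottle_a, tight_bottle_b from where it was at the start of the episode below 0.02 m); the robot touches nothing.
It fails at once if a bottle with a seated cap is lifted, shoved by more than 20 mm or tipped by more than 15 degrees (distance of tight_bottle_a from where it was at the start of the episode above 0.02 m or angle between tight_bottle_a's own z axis and vertical above 0.26 rad).
It fails at once if a bottle with a seated cap is lifted, shoved by more than 20 mm or tipped by more than 15 degrees (distance of tight_bottle_b from where it was at the start of the episode above 0.02 m or angle between tight_bottle_b's own z axis and vertical above 0.26 rad).
It fails at once if the loose cap is turned more than 100 degrees clockwise (value of joint loose_cap above 1.75 rad).
It fails at once if the loose bottle is dropped: falling faster than 0.6 m/s (some 18 mm of free fall) while out of the gripper (contact force between loose_bottle and the fingers below 0.1 N and linear speed of loose_bottle above 0.6 m/s).
It fails at once if the loose bottle is tipped by more than 35 degrees (angle between loose_bottle's own z axis and vertical above 0.6 rad).
It also fails if it takes over 43 s, if anything falls off the work surface, if the arm or the gripper's body presses on something with over 40 N, if the wrist force passes 120 N, or if a joint passes its speed limit or range.

## Working session

There is one attempt and no reset: what is moved stays moved. The work goes in short steps, Python scripts to look and compute and a tool call to move; the robot and the scene stay as the last step left them, time stands still between calls to the robot, and variables do not carry over. Pictures are saved under pics/ and viewed, about 8 in all and at most 12, crops included, and the job is handed in when it is done.

Besides the shell and the picture viewer there is one more tool, called as name([rows], argument=value, ...), one row to a line, values as JSON. arm_command: Moves the arm, as the interface text tells. Its arguments: {"type":"object","properties":{"series":{"type":"array","items":{"type":"array"}},"claw":{"type":"number"}},"required":["series"]}

```bash
mkdir -p pics
cat > h.py <<'E'
import numpy as np, cv2
from workcell import readout, optics, robot
def pts(name, im=None):
    """world XYZ per pixel from depth (pinhole cams)"""
    pic,d=optics.get_image(name); c=optics.camera_info(name)
    h,w=d.shape; f=h/2/np.tan(np.radians(c["vertical_fov"])/2)
    u,v=np.meshgrid(np.arange(w),np.arange(h))
    P=np.stack([(u-c["cx"])/f*d,-(v-c["cy"])/f*d,-d],-1)
    return pic,d,P@np.array(c["rotation"]).T+np.array(c["eye"])
E
python3 - <<'E'
from h import *
s=readout.get_state(); print(s)
for n in("scene","top","wrist"): print(n,optics.camera_info(n))
a,d,P=pts("top"); b,d2,P2=pts("scene")
cv2.imwrite("pics/top.png",a); cv2.imwrite("pics/scene.png",b)
np.savez("v.npz",a=a,P=P,b=b,P2=P2)
E
```

```text
{'clock': 0.0, 'joint_pos': array([-1.34597661e+00,  2.38765453e-01, -1.42549832e-02,  1.31922096e+00,
        2.57885731e-05,  1.57078301e+00]), 'joint_velocities': array([ 0.00061549, -0.00024597, -0.00042122, -0.00145725,  0.00198127,
       -0.00046393]), 'tau': array([ 2.49218909e-03, -5.38785803e+01,  3.46440268e+01,  1.82188471e-02,
        3.29935583e-04, -5.31488453e-06]), 'eef_pos': array([ 0.11695127, -0.51137076,  0.2306854 ]), 'orientation': array([ 9.93687657e-01,  1.12179849e-01, -6.82315782e-05, -7.19423067e-04]), 'force': array([ 0.19447949, -0.05005452, -0.7562403 ]), 'wrist_torque': array([ 0.00718576,  0.0320682 , -0.04117286]), 'finger_gap': 1.000101816097843}
scene {'vertical_fov': 48.02940839396493, 'cx': 278.7109531480408, 'cy': 211.55182740870322, 'eye': array([0.93489393, 0.53296433, 0.91028351]), 'rotation': array([0.09842003, 0.32634349, 0.89776377, 0.27898682])}
top {'vertical_fov': 53.614319230903156, 'cx': 286.0252521336017, 'cy': 205.85025152261198, 'eye': array([ 0.46789657, -0.05597437,  0.8279312 ]), 'rotation': array([ 0.05272316, -0.03462884, -0.70206187,  0.70931674])}
wrist {'vertical_fov': 65.70646984690485, 'cx': 279.99731354565023, 'cy': 214.2456290505052, 'eye': array([ 0.18534965, -0.49545162,  0.37226579]), 'rotation': array([-0.10675278,  0.08586747, -0.61763961,  0.77443653])}Traceback (most recent call last):
  File "<stdin>", line 4, in <module>
  File "h.py", line 9, in pts
    return pic,d,P@np.array(c["rotation"]).T+np.array(c["eye"])
                 ~^~~~~~~~~~~~~~~~~~~~~~~~~~
ValueError: matmul: Input operand 1 has a mismatch in its core dimension 0, with gufunc signature (n?,k),(k,m?)->(n?,m?) (size 4 is different from 3)
```

Rotation is a quaternion.

```bash
sed -i 's/P@np.array(c\["rotation"\]).T/P@R.from_quat(c["rotation"]).as_matrix().T/; 1a from scipy.spatial.transform import Rotation as R' h.py
python3 - <<'E'
from h import *
a,d,P=pts("top"); b,d2,P2=pts("scene")
cv2.imwrite("pics/top.png",a); cv2.imwrite("pics/scene.png",b)
np.savez("v.npz",a=a,P=P,b=b,P2=P2)
E
```

```text
(no output)
```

View pics/top.png

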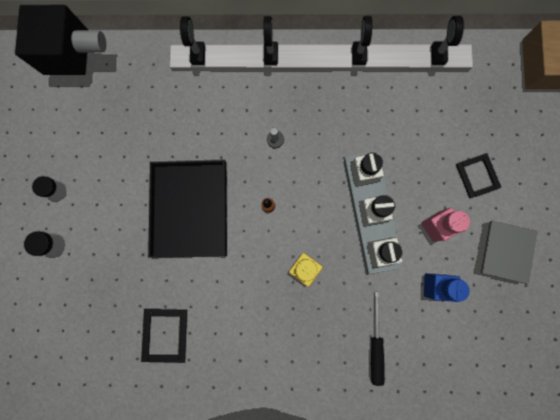

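View pics/scene.png

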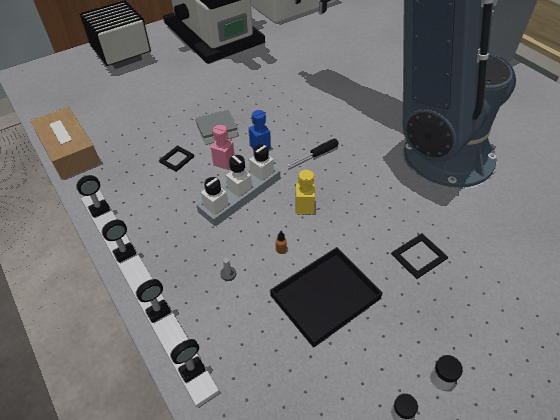

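The top view shows the rack at columns 345–400, rows 150–270. The middle bottle, cap near (380,207), has its bar crosswise. The tray is at about (188,208), and the yellow look-alike at (306,269) lies between them. Measuring next.

Run:
```python
from h import *
z=np.load("v.npz");a=z["a"];P=z["P"];Z=P[...,2]
box=np.zeros(Z.shape,bool);box[145:275,340:405]=1
for lo,hi in((.118,.135),(.097,.113),):
    m=(box&(Z>lo)&(Z<hi)).astype(np.uint8)
    n,l,st,c=cv2.connectedComponentsWithStats(m)
    for i in range(1,n):
        if st[i,4]>40:
            q=P[l==i]; cc,r=cv2.minEnclosingCircle(q[:,:2].astype(np.float32))
            print("cap",lo,st[i,4],np.round(c[i]),"med z",np.median(q[:,2]).round(4),"circ",np.round(cc,4),round(r,4),"mean",q.mean(0).round(4))
            w=(l==i)&(a.min(-1)>120); pw=P[w][:,:2]
            if len(pw)>5:
                vx,vy,x,y=cv2.fitLine(pw.astype(np.float32),cv2.DIST_L2,0,.01,.01).ravel(); print("  bar ang",np.degrees(np.arctan2(vy,vx)).round(1),"c",x,y,len(pw))
# rack top
m=box&(Z>.015)&(Z<.035)
r=cv2.minAreaRect(P[m][:,:2].astype(np.float32));print("rack",r,np.median(Z[m]))
# tray
box[:]=0;box[150:265,140:235]=1
m=box&(a.max(-1)<45)&(Z<.04);m=cv2.morphologyEx(m.astype(np.uint8),cv2.MORPH_OPEN,np.ones((5,5)))>0
print("tray",cv2.minAreaRect(P[m][:,:2].astype(np.float32)),np.percentile(Z[m],[2,50,98]))
# other tall stuff
box[:]=0;box[90:400,120:480]=1
n,l,st,c=cv2.connectedComponentsWithStats((box&(Z>.03)).astype(np.uint8))
for i in range(1,n):
    if st[i,4]>15:q=P[l==i];print("obj",np.round(c[i]),q.mean(0).round(3),q[:,2].max().round(3))
s=readout.get_state();print(R.from_quat(s["orientation"]).as_matrix().round(3))
```

```text
cap 0.118 378 [384. 205.] med z 0.1256 circ [ 0.5584 -0.2039] 0.0191 mean [ 0.5579 -0.2034  0.1255]
  bar ang -84.7 c 0.5579048 -0.20325914 74
cap 0.097 359 [372. 162.] med z 0.1075 circ [ 0.6371 -0.1889] 0.0193 mean [ 0.6362 -0.188   0.1071]
  bar ang 13.6 c 0.6363217 -0.18843992 68
cap 0.097 381 [391. 251.] med z 0.1075 circ [ 0.4805 -0.219 ] 0.0188 mean [ 0.4805 -0.2185  0.1072]
  bar ang 9.6 c 0.48124057 -0.21947141 82
rack ((0.5588847994804382, -0.2040194272994995), (0.23006552457809448, 0.06674869358539581), 10.97775650024414) 0.028393035013584422
tray ((0.5617645978927612, 0.15907463431358337), (0.1873650699853897, 0.1504315435886383), 1.9384771585464478) [0.00175062 0.00499485 0.02646648]
obj [274. 133.] [ 0.703 -0.012  0.063] 0.828
obj [368. 167.] [ 0.631 -0.183  0.089] 0.828
obj [378. 209.] [ 0.554 -0.197  0.1  ] 0.828
obj [268. 204.] [ 0.568 -0.002  0.053] 0.828
obj [448. 223.] [ 0.531 -0.321  0.092] 0.828
obj [386. 252.] [ 0.48  -0.213  0.089] 0.828
obj [306. 269.] [ 0.449 -0.072  0.102] 0.828
obj [447. 288.] [ 0.42  -0.316  0.092] 0.828
[[ 0.975  0.223 -0.   ]
 [ 0.223 -0.975  0.001]
 [-0.    -0.001 -1.   ]]
```

Loose cap is at (0.558, −0.2035) with its top at 0.1255, against 0.125 expected. The row runs at 11° and the tray centre is (0.562, 0.159). I'll grip with the jaws diagonal, about 45° counter-clockwise of across the row, so the clockwise twist stays in joint 6's range and the open fingers clear the neighbours.

arm_command([
  [[5,-2,0.3],[0,0,0]],
  [[5,-2,0.3],[0,0,0]],
  [[5,-2,0.3],[0,0,0]],
  [[5,-2,0.3],[0,0,0]],
  [[5,-2,0.3],[0,0,0]],
], claw=0.4)

```text
clock: 0.78
eef_pos: [0.3396, -0.3573, 0.2161]
orientation: [0.994, 0.112, -0.0, -0.0]
force: [0.2, -1.1, -0.1]
finger_gap: 0.703
```

arm_command([
  [[5,-2,0.3],[0,0,0]],
  [[5,-2,0.3],[0,0,0]],
  [[5,-2,0.3],[0,0,0]],
  [[5,-2,0.3],[0,0,0]],
  [[4,-2,0.3],[0,0,0]],
])

```text
clock: 1.4
eef_pos: [0.5516, -0.2061, 0.2008]
orientation: [0.994, 0.113, -0.0, -0.0]
force: [1.0, -1.4, 1.0]
finger_gap: 0.697
```

arm_command([
  [[0,0,0],[0,0,-9]],
  [[0,0,0],[0,0,-9]],
  [[0,0,0],[0,0,-9]],
  [[0,0,0],[0,0,-9]],
  [[0,0,0],[0,0,-7]],
])

```text
clock: 2.02
eef_pos: [0.55, -0.2074, 0.2009]
orientation: [0.882, 0.471, -0.0, -0.0]
force: [-0.3, -0.4, -0.5]
finger_gap: 0.698
```

```bash
cat >> h.py <<'E'
def st(target=None):
    s=readout.get_state();M=R.from_quat(s["orientation"]).as_matrix()
    print("t",s["clock"],"p",s["eef_pos"].round(4),"j",s["joint_pos"].round(2),"yaw",np.degrees(np.arctan2(M[1,0],M[0,0])).round(1),"tz",M[:,2].round(3),"F",s["force"].round(1),"gap",round(s["finger_gap"],3))
    if target is not None: print("tool shift cm",(M.T@(np.array(target)-s["eef_pos"])*100).round(2))
E
python3 - <<'E'
from h import *
st([.558,-.2035,.094])
a,_=optics.get_image("wrist");b,_=optics.get_image("top")
cv2.imwrite("pics/w1.png",np.hstack([a[60:400,60:460],b[100:300,240:440].repeat(1,0)if 0 else cv2.resize(b[110:310,240:440],(340,340))]))
E
```

```text
t 2.025 p [ 0.55   -0.2074  0.2009] j [-0.36  0.36  0.08  1.29  0.    1.8 ] yaw 56.1 tz [-0.001  0.    -1.   ] F [-0.3 -0.4 -0.5] gap 0.698
tool shift cm [ 0.78  0.46 10.69]
```

View pics/w1.png

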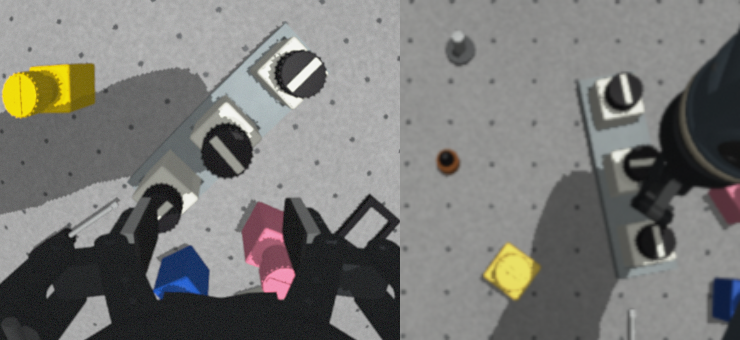

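The wrist view shows the crosswise-bar cap at crop (227,151), which is full-frame (287,211). I'll cross-check it by a ray onto z=0.125.

```bash
cat >> h.py <<'E'
def wray(u,v,z):
    c=optics.camera_info("wrist");f=210/np.tan(np.radians(c["vertical_fov"])/2)
    x,y=u-c["cx"],v-c["cy"];r=np.hypot(x,y);t=r/f
    k=np.sin(t)/max(r,1e-9)
    d=R.from_quat(c["rotation"]).apply([x*k,-y*k,-np.cos(t)])
    e=np.array(c["eye"]);return e+d*(z-e[2])/d[2]
E
python3 - <<'E'
from h import *
a,_=optics.get_image("wrist")
roi=a[170:250,250:330].copy()
g=cv2.cvtColor(a,cv2.COLOR_BGR2GRAY)
# bar: bright blob near 287,212
m=np.zeros_like(g);m[190:240,262:312]=(g[190:240,262:312]<70)
n,l,s,c=cv2.connectedComponentsWithStats(m);i=1+s[1:,4].argmax();print(s[i],c[i])
cn=cv2.findContours((l==i).astype(np.uint8),0,2)[0];(u,v),r=cv2.minEnclosingCircle(max(cn,key=cv2.contourArea));print(u,v,r)
print(wray(u,v,.12),wray(287,211,.125),wray(287,211,.12))
E
```

```text
[ 262  190   50   48 1543] [286.19053791 211.29941672]
285.947021484375 211.06622314453125 26.421554565429688
[ 0.55941713 -0.20219225  0.12      ] [ 0.56073435 -0.20138668  0.125     ] [ 0.5600619  -0.20257268  0.12      ]
```

The two views agree within 2 mm, so I'll use (0.559, −0.203) and descend.

arm_command([
  [[0.44,0.25,1.5],[0,0,0]],
  [[0.44,0.25,2.5],[0,0,0]],
  [[0,0,2.5],[0,0,0]],
  [[0,0,2.5],[0,0,0]],
  [[0,0,1.6],[0,0,0]],
])

```text
clock: 2.8
eef_pos: [0.5585, -0.2026, 0.0931]
orientation: [0.884, 0.468, -0.001, -0.001]
force: [-0.4, 0.8, -0.0]
finger_gap: 0.699
```

Run:
```python
from h import *
a,_=optics.get_image("wrist");st([.559,-.203,.094])
cv2.imwrite("pics/w2.png",a)
```

```text
t 2.85 p [ 0.5578 -0.2024  0.0917] j [-0.35  0.43 -0.09  1.05  0.    1.82] yaw 55.8 tz [-0.004  0.002 -1.   ] F [-1.1  1.3 -1.9] gap 0.692
tool shift cm [ 0.02  0.13 -0.23]
```

View pics/w2.png

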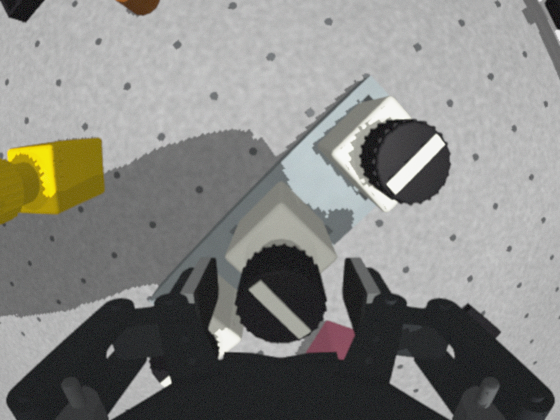

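The cap, at (281,293), sits between the pads, clear of the neighbours. Closing the gripper.

arm_command([
  [[0,0.1,-0.1],[0,0,0]],
  [[0,0,0],[0,0,0]],
  [[0,0,0],[0,0,0]],
  [[0,0,0],[0,0,0]],
  [[0,0,0],[0,0,0]],
], claw=-1)

```text
clock: 3.48
eef_pos: [0.5603, -0.2037, 0.0969]
orientation: [0.883, 0.469, 0.0, 0.0]
force: [-0.8, 1.1, 3.1]
finger_gap: 0.405
```

```bash
python3 -c "
from h import *
st();print(readout.get_state()['wrist_torque'])"
```

```text
t 3.475 p [ 0.5603 -0.2037  0.0969] j [-0.35  0.43 -0.08  1.06  0.    1.82] yaw 55.9 tz [ 0.001 -0.    -1.   ] F [-0.8  1.1  3.1] gap 0.405
[ 0.05813604  0.02619374 -0.01151069]
```

Gripped: gap 0.405, about 34–36 mm. Now a slow clockwise twist, positive about tool z, of about 50°.

arm_command([
  [[0,0,0],[0,0,5]],
  [[0,0,0],[0,0,5]],
  [[0,0,0],[0,0,5]],
  [[0,0,0],[0,0,5]],
  [[0,0,0],[0,0,5]],
])

```text
clock: 4.1
eef_pos: [0.5606, -0.2039, 0.0968]
orientation: [0.964, 0.265, 0.001, 0.0]
force: [1.3, -1.4, 1.5]
finger_gap: 0.4
```

arm_command([
  [[0,0,0],[0,0,5]],
  [[0,0,0],[0,0,5]],
  [[0,0,0],[0,0,5]],
  [[0,0,0],[0,0,5]],
  [[0,0,0],[0,0,5]],
])

```text
clock: 4.72
eef_pos: [0.5606, -0.2042, 0.0968]
orientation: [0.999, 0.05, 0.001, 0.001]
force: [0.6, -1.6, 1.1]
finger_gap: 0.406
```

arm_command([
  [[0,0,0],[0,0,0]],
  [[0,0,0],[0,0,0]],
  [[0,0,0],[0,0,0]],
  [[0,0,0],[0,0,0]],
  [[0,0,0],[0,0,0]],
])

```text
clock: 5.35
eef_pos: [0.5604, -0.2039, 0.0967]
orientation: [0.999, 0.052, 0.0, 0.0]
force: [-0.3, -2.3, 5.7]
finger_gap: 0.404
```

Run:
```python
from h import *
a,_=optics.get_image("wrist");st()
cv2.imwrite("pics/w3.png",a)
```

```text
t 5.4 p [ 0.5604 -0.2039  0.0967] j [-0.35  0.43 -0.08  1.06 -0.    2.69] yaw 5.9 tz [ 0.001 -0.    -1.   ] F [ 0.2 -2.7  5.9] gap 0.404
```

View pics/w3.png

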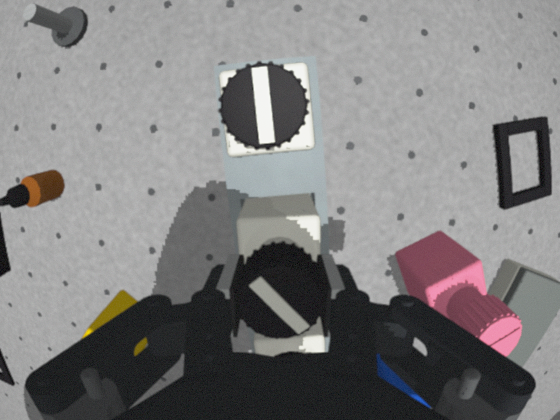

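The bar kept the same angle in the gripper frame (281,303), so there was no slip, and the bottle still stands square in its well. The cap turned about 45–50°. Lifting.

arm_command([
  [[0,0,-1],[0,0,0]],
  [[0,0,-1.5],[0,0,0]],
  [[0,0,-2],[0,0,0]],
  [[0,0,-2],[0,0,0]],
  [[0,0,-2],[0,0,0]],
])

```text
clock: 6.02
eef_pos: [0.5598, -0.2032, 0.1827]
orientation: [0.999, 0.051, 0.0, -0.0]
force: [0.6, 0.4, -1.3]
finger_gap: 0.404
```

arm_command([
  [[0,0,-1.5],[0,0,0]],
  [[0,0,-0.5],[0,0,0]],
  [[0,0,0],[0,0,0]],
  [[0,0,0],[0,0,0]],
  [[0,0,0],[0,0,0]],
])

```text
clock: 6.65
eef_pos: [0.5597, -0.2035, 0.2007]
orientation: [0.999, 0.051, -0.001, -0.0]
force: [-0.5, 0.6, -1.3]
finger_gap: 0.401
```

Run:
```python
from h import *
st([.562,.159,.19])
a,_=optics.get_image("scene");cv2.imwrite("pics/s2.png",cv2.resize(a[60:260,140:340],(700,600)[:1]*1+(600,)) if 0 else cv2.resize(a[60:260,140:380],(720,600)))
```

```text
t 6.65 p [ 0.5597 -0.2035  0.2007] j [-0.35  0.37  0.1   1.3   0.    2.69] yaw 5.9 tz [-0.001  0.001 -1.   ] F [-0.5  0.6 -1.3] gap 0.401
tool shift cm [  3.94 -36.04   1.08]
```

View pics/s2.png

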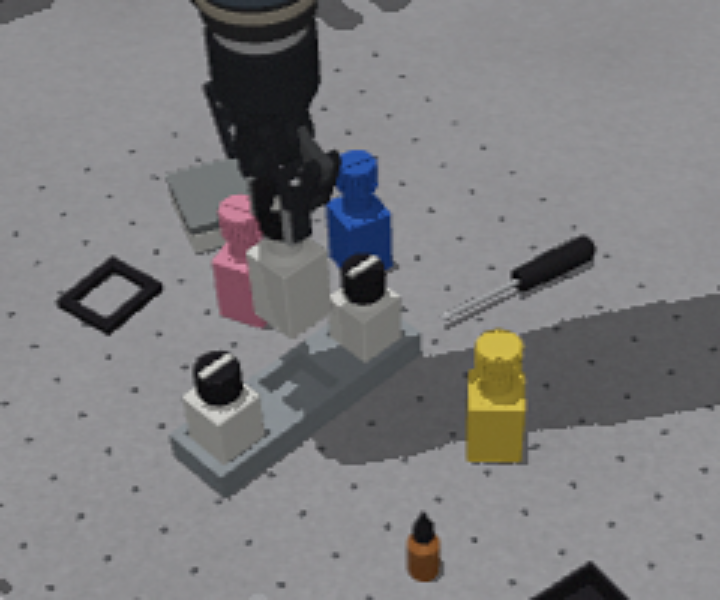

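The loose bottle hangs upright and the other two are undisturbed. Joint 6 would run out on a fixed-yaw move, so I'll turn back −40° in the air (the whole bottle turns) and then carry it over.

arm_command([
  [[0,0,0],[0,0,-5]],
  [[0,0,0],[0,0,-8]],
  [[0,0,0],[0,0,-10]],
  [[0,0,0],[0,0,-10]],
  [[0,0,0],[0,0,-7]],
])

```text
clock: 7.32
eef_pos: [0.5599, -0.2036, 0.201]
orientation: [0.92, 0.392, -0.0, -0.0]
force: [-0.8, 0.9, -0.7]
finger_gap: 0.405
```

```bash
python3 -c "
from h import *
st([.562,.159,.19])"
```

```text
t 7.325 p [ 0.5599 -0.2036  0.201 ] j [-0.35  0.37  0.1   1.3   0.    1.99] yaw 46.2 tz [-0.001  0.    -1.   ] F [-0.8  0.9 -0.7] gap 0.405
tool shift cm [ 26.29 -24.96   1.11]
```

arm_command([
  [[0.8,-0.8,0],[0,0,0]],
  [[1.5,-1.4,0],[0,0,0]],
  [[2.2,-2.1,0],[0,0,0]],
  [[2.5,-2.4,0],[0,0,0]],
  [[2.5,-2.4,0],[0,0,0]],
])

```text
clock: 7.95
eef_pos: [0.5605, -0.0697, 0.2014]
orientation: [0.921, 0.389, 0.0, -0.0]
force: [0.1, -0.1, -1.9]
finger_gap: 0.403
```

arm_command([
  [[2.5,-2.4,0],[0,0,0]],
  [[2.5,-2.4,0],[0,0,0]],
  [[2.5,-2.4,0],[0,0,0]],
  [[2.5,-2.4,0],[0,0,0]],
  [[2.3,-2.1,0],[0,0,0]],
])

```text
clock: 8.57
eef_pos: [0.5617, 0.1003, 0.2015]
orientation: [0.921, 0.389, 0.0, -0.0]
force: [-0.1, -0.5, -0.7]
finger_gap: 0.404
```

arm_command([
  [[2,-1.8,0],[0,0,0]],
  [[1.5,-1.4,0],[0,0,0]],
  [[0.8,-0.8,0],[0,0,0]],
  [[0,0,0],[0,0,0]],
  [[0,0,0],[0,0,0]],
])

```text
clock: 9.2
eef_pos: [0.5636, 0.1558, 0.2013]
orientation: [0.921, 0.389, -0.0, 0.0]
force: [0.1, -0.8, -0.8]
finger_gap: 0.404
```

```bash
python3 -c "
from h import *
st([.562,.159,.0965])"
```

```text
t 9.2 p [0.5636 0.1558 0.2013] j [ 0.27  0.35  0.07  1.29 -0.    2.61] yaw 45.8 tz [-0. -0. -1.] F [ 0.1 -0.8 -0.8] gap 0.404
tool shift cm [ 0.12 -0.34 10.48]
```

Over the tray. Lowering in two stages and slowing down near the floor.

arm_command([
  [[0,0,1.5],[0,0,0]],
  [[0,0,2],[0,0,0]],
  [[0,0,2],[0,0,0]],
  [[0,0,2],[0,0,0]],
  [[0,0,1.2],[0,0,0]],
])

```text
clock: 9.82
eef_pos: [0.5629, 0.1556, 0.1125]
orientation: [0.921, 0.389, -0.001, -0.0]
force: [-0.4, -1.4, -1.7]
finger_gap: 0.403
```

arm_command([
  [[0,0,0.5],[0,0,0]],
  [[0,0,0.4],[0,0,0]],
  [[0,0,0.3],[0,0,0]],
  [[0,0,0.2],[0,0,0]],
  [[0,0,0],[0,0,0]],
])

```text
clock: 10.45
eef_pos: [0.5637, 0.1564, 0.1004]
orientation: [0.921, 0.39, 0.0, -0.0]
force: [-0.5, 0.4, -1.5]
finger_gap: 0.402
```

Run:
```python
from h import *
st([.5636,.1558,.0947])
a,_=optics.get_image("scene");cv2.imwrite("pics/s3.png",cv2.resize(a[180:360,230:430],(660,594)))
```

```text
t 10.45 p [0.5637 0.1564 0.1004] j [ 0.27  0.41 -0.11  1.05  0.    2.61] yaw 45.9 tz [ 0.  0. -1.] F [-0.5  0.4 -1.5] gap 0.402
tool shift cm [-0.06  0.03  0.57]
```

View pics/s3.png

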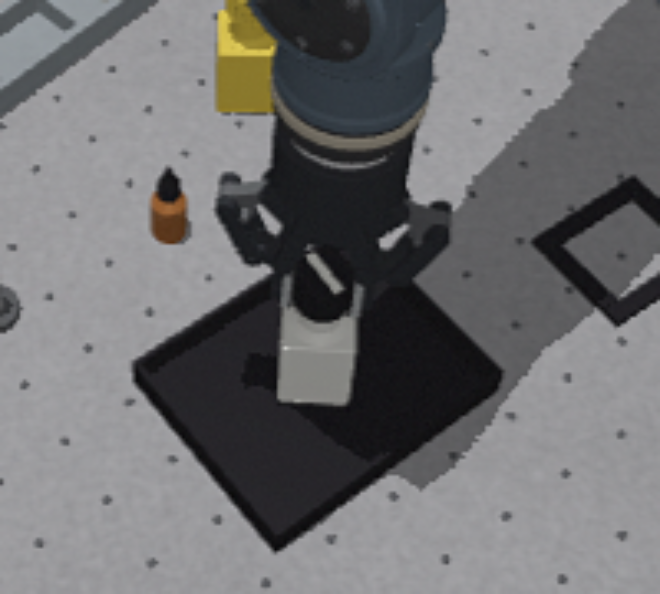

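The bottle is upright over the tray centre, about 5–6 mm above the floor by calculation. Lowering slowly until contact.

arm_command([
  [[0,0,0.15],[0,0,0]],
  [[0,0,0.15],[0,0,0]],
  [[0,0,0.1],[0,0,0]],
  [[0,0,0.05],[0,0,0]],
  [[0,0,0],[0,0,0]],
])

```text
clock: 11.12
eef_pos: [0.5636, 0.1564, 0.0958]
orientation: [0.921, 0.39, -0.0, -0.0]
force: [-0.1, -0.0, -0.6]
finger_gap: 0.402
```

arm_command([
  [[0,0,0.05],[0,0,0]],
  [[0,0,0.05],[0,0,0]],
  [[0,0,0.03],[0,0,0]],
  [[0,0,0],[0,0,0]],
  [[0,0,0],[0,0,0]],
])

```text
clock: 11.75
eef_pos: [0.5638, 0.1565, 0.0949]
orientation: [0.921, 0.39, 0.0, -0.0]
force: [-0.3, 0.3, 4.8]
finger_gap: 0.403
```

The force rose to 4.8 N at z=0.0949, where contact was expected. Releasing and retreating.

arm_command([
  [[0,0,0],[0,0,0]],
  [[0,0,0],[0,0,0]],
  [[0,0,0],[0,0,0]],
  [[0,0,0],[0,0,0]],
  [[0,0,0],[0,0,0]],
], claw=0.5)

```text
clock: 12.38
eef_pos: [0.5637, 0.1564, 0.0945]
orientation: [0.921, 0.39, -0.0, -0.0]
force: [0.0, 0.5, 0.6]
finger_gap: 0.747
```

arm_command([
  [[0,0,-0.5],[0,0,0]],
  [[0,0,-1.5],[0,0,0]],
  [[0,0,-3],[0,0,0]],
  [[0,0,-4],[0,0,0]],
  [[0,0,-3],[0,0,0]],
])

```text
clock: 13.0
eef_pos: [0.564, 0.1565, 0.2175]
orientation: [0.921, 0.39, 0.001, 0.0]
force: [-0.2, 0.7, -1.7]
finger_gap: 0.749
```

arm_command([
  [[-3,0,-2],[0,0,0]],
  [[-3,0,0],[0,0,0]],
  [[-3,0,0],[0,0,0]],
  [[-3,0,0],[0,0,0]],
  [[0,0,0],[0,0,0]],
])

```text
clock: 13.62
eef_pos: [0.4791, 0.0692, 0.2361]
orientation: [0.921, 0.389, 0.001, 0.0]
force: [0.3, 0.8, 0.8]
finger_gap: 0.753
```

Run:
```python
from h import *
st()
a,d,P=pts("top");b,_=optics.get_image("scene")
Z=P[...,2];box=np.zeros(Z.shape,bool);box[145:275,140:410]=1
for lo,hi in((.115,.135),(.097,.113)):
    n,l,s,c=cv2.connectedComponentsWithStats((box&(Z>lo)&(Z<hi)).astype(np.uint8))
    for i in range(1,n):
        if s[i,4]>60:print(lo,s[i,4],np.round(c[i]),P[l==i].mean(0).round(4))
cv2.imwrite("pics/end.png",np.hstack([cv2.resize(a[140:290,130:410],(420,225)),cv2.resize(b[130:355,180:400],(220,225))]))
```

```text
t 13.625 p [0.4791 0.0692 0.2361] j [ 0.14  0.17 -0.1   1.31 -0.    2.49] yaw 45.8 tz [ 0.001  0.    -1.   ] F [0.3 0.8 0.8] gap 0.753
0.115 75 [181. 199.] [0.5655 0.1437 0.1233]
0.115 280 [307. 268.] [ 0.4514 -0.0732  0.1199]
0.097 360 [372. 162.] [ 0.6362 -0.1881  0.1072]
0.097 379 [391. 251.] [ 0.4803 -0.2185  0.1075]
```

View pics/end.png

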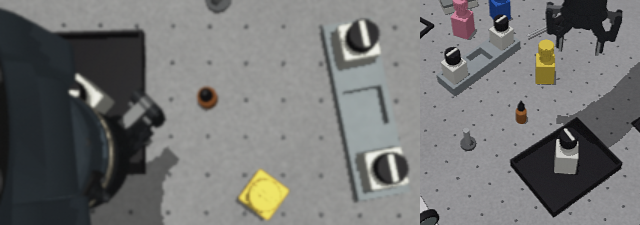

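The bottle stands upright in the tray with its cap top at z=0.1233 (0.123 expected), and the two tight caps haven't moved. I'll clear the arm from the top view to check the cap angle before handing in.

arm_command([
  [[-3,3,-1],[0,0,0]],
  [[-3,3,-1],[0,0,0]],
  [[-3,3,0],[0,0,0]],
  [[-3,3,0],[0,0,0]],
  [[0,0,0],[0,0,0]],
])

```text
clock: 14.35
eef_pos: [0.4836, -0.1014, 0.2546]
orientation: [0.921, 0.388, 0.0, 0.0]
force: [0.6, 0.9, -0.2]
finger_gap: 0.749
```

Run:
```python
from h import *
st()
a,d,P=pts("top");Z=P[...,2];box=np.zeros(Z.shape,bool);box[155:265,145:235]=1
cap=box&(Z>.112)&(Z<.135)
q=P[cap];print(cap.sum(),q.mean(0),cv2.minEnclosingCircle(q[:,:2].astype(np.float32)))
w=cap&(a.min(-1)>110);vx,vy,x,y=cv2.fitLine(P[w][:,:2].astype(np.float32),2,0,.01,.01).ravel();print("bar",np.degrees(np.arctan2(vy,vx)),w.sum())
s=box&(Z>.064)&(Z<.08)
print("shoulder",s.sum(),cv2.minAreaRect(P[s|cap][:,:2].astype(np.float32)),cv2.minAreaRect(P[s][:,:2].astype(np.float32)),np.median(Z[s]))
cv2.imwrite("pics/e2.png",cv2.resize(a[150:270,140:240],(500,600)))
```

```text
t 14.35 p [ 0.4836 -0.1014  0.2546] j [-0.21  0.18 -0.03  1.36 -0.    2.14] yaw 45.7 tz [ 0. -0. -1.] F [ 0.6  0.9 -0.2] gap 0.749
384 [0.56134963 0.15449593 0.1229307 ] ((0.5622717142105103, 0.15574391186237335), 0.019021812826395035)
bar -85.76497 91
shoulder 296 ((0.5617656111717224, 0.15569773316383362), (0.046156931668519974, 0.04611506313085556), 51.2036247253418) ((0.5617656111717224, 0.15569773316383362), (0.046156931668519974, 0.04611506313085556), 51.2036247253418) 0.07252031613349302
```

View pics/e2.png

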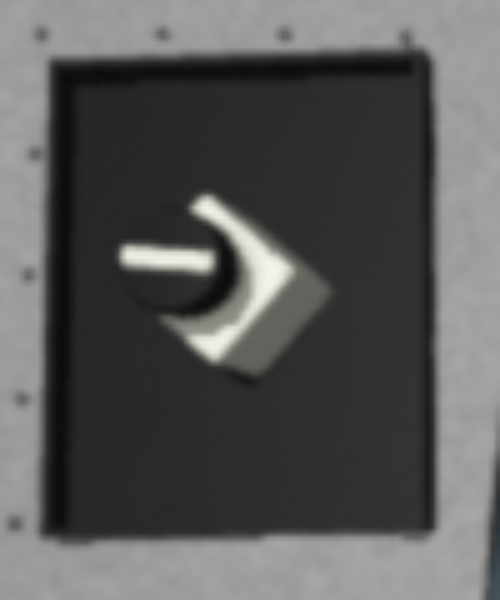

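The view shows the bottle at the tray centre, bar at (165,257). The bottle's yaw is 51° and the bar's 94°, so the cap is turned about 47° (0.82 rad). Handing in.

```bash
python3 -c "
from h import *
print(robot.close_job())"
```

```text
the job is handed in; nothing more can be done
None
```

I twisted the loose cap (middle bottle) clockwise by about an eighth of a turn while the bottle stood in the rack. I then lifted the bottle by the cap, set it down in the rework tray and handed the job in at about 14.4 s; no verdict was reported.

Last checks from the top camera:
- **Loose bottle:** it stands upright, with its cap top at z = 0.123 m as expected. It is within about 4 mm of the measured tray centre.
- **Cap:** it is turned about 47° (0.82 rad) on its bottle, inside the 0.45–1.75 range. The grip showed no slip during the twist.
- **Tight bottles:** both measured within 1 mm of where they began.
- **Robot:** the arm is well clear and touches nothing.

No check failed. The top and wrist cameras disagreed by about 2 mm on the cap position, which is the stated calibration accuracy.

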